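# Set the router lift to its mark and take up the backlash

### The arm

A 6-joint arm with a two-finger parallel gripper is mounted at the origin on the work surface. World frame = base frame: x ahead of the robot, y to its left, z up, the work surface at z = 0. Lengths are in m, angles in rad, forces in N, time in s.
With the tool pointing down it reaches from about 0.275 to 0.775 m from the base axis. Payload 14.6 kg.
Tool frame: the origin (TCP) lies between the finger pads; the fingertips stand 19 mm ahead of it and the grasp point (between the pads) is the TCP; y points along the fingers, x is the direction in which the jaws open and shut, and the axes are right-handed (so a half turn about y gives the same grasp; the last joint's range is limited). The gripper opens to 85 mm and grips with 20 to 120 N. Pads are 22 mm wide; open, the fingers measure 114 mm over their backs; the gripper's body (76 mm by 85 mm) begins 54 mm behind the grasp point. The pads swing forward as they close: fully open they stand 13 mm farther back than shut.
Start: joints at [0.972, 0.263, -0.048, 1.259, 0, 1.415], TCP at [0.225, 0.474, 0.25] pointing down, gripper open.
Joint ranges: [-2.65, 2.65], [-0.89, 1.7], [-1.18, 1.37], [-2.13, 2.11], [-1.35, 1.29], [-3.14, 3.14]. Speed limits (rad/s): [1.89, 1.89, 2.57, 2.79, 3.14, 3.14].

### API

Orientations are given as a 3x3 rotation matrix whose columns are the frame's x, y, z axes.
In Python, from cell import bot gives the robot as it stands. The module is installed in compiled form; this text tells all that it offers.
- The arm moves only by the shell command python3 -m handwheel 'ROWS'. ROWS is JSON, a list that holds one entry, the list of rows, each a list of 7 numbers: the turn, a rotation vector about the tool's x, y, z in degrees, then the shift along the tool's x, y, z in cm, then the opening, from 0 (shut) to 1 (fully open). A call has 1 to 8 rows; each row shifts and turns the pose as measured when the row begins, along the tool's axes as they then stand; what a row does not reach is not made up. A row lasts 1/8 s, in which the tool goes at most 62.5 mm and 10.7 degrees, less where a joint would pass 70% of its speed; a pose out of reach is approached as far as the arm can. A call is refused whole if a number of a shift passes 6.25 or a number of a turn 10.7, either way. A call with a gripper value outside its range is refused whole. The fingers move at their own pace and stop on an object; the grip force is fixed at half the most. Time passes only in rows, so rows that do not move let the fingers close. It gives the time, the measured TCP pose, the force and the opening at its end, in the units of the state.
- bot.get_obs(): the state, without advancing time (a new reading comes with each control period).
- bot.read_camera(name): name is "scene" or "top"; returns the picture (420x560x3 uint8, red, green, blue); there is no depth.
- bot.camera_params(name): a dict with "intrinsics" (3x3 intrinsics, pixels), "view" (4x4, takes a point from world to camera coordinates). Camera axes: x right, y down, z forward; pixel columns grow to the right and rows downward; lengths in m; the calibration is good to about 2 mm. A picture is of the moment at which its call begins. camera_params takes no time and is no camera call.
- bot.job_done(): hands the job in, once; it reports no verdict.
The state is a dict: "clock": time; "q": joint angles; "joint_velocities": joint speeds; "tau": joint torques, N m; "tool_pos": TCP position; "tool_rot": TCP orientation; "wrist_force": force on the tool from outside, world axes, zero at the start; "wrist_torque": the same for the moment, N m; "grip_width": opening from 0.0 (shut) to 1.0 (fully open).
Only numpy, scipy, OpenCV 4.12 (cv2) and the standard library are available. Lean on these libraries where they do the work, as an engineer would, in place of code of your own. Each camera call takes 0.05 s, during which the arm holds its last target. There are 200 camera calls.

### The job

Set the router lift in the workbench to its orange mark and take the slack out of its screw: by the red knob, turn the lift's handwheel anticlockwise (seen from above) until the knob is about an eighth of a turn past the orange tab, then turn it back clockwise only, stop with the knob in line with the orange tab, and let go. The blue tab is another job's setting; leave the hold-down clamp and its black-knobbed wheel alone.

Things in the scene. Friction and masses are not known exactly. Their poses are not given: they have to be found in the camera images.
- knob (a point): Centre of the red crank knob of the router lift's handwheel: an upright cylinder 24 mm in diameter, 50 mm tall, its centre 78 mm above the table and 55 mm from the wheel's axis. It spins freely on its pin, so a gripper can keep its yaw while cranking. The dark wheel below it is 138 mm across, rim top 52 mm above the table, with a white pointer on the knob's spoke; nothing near it is above 56 mm.
- wheel_axis (a point): Point on the upright axis of that handwheel, 78 mm above the table. The wheel stands near one end of a grey plate (320 x 235 x 10 mm, on the left or the right of the table, at some yaw), over a bright dial ring 188 mm across. x points along the plate to the router cutter, which stands 155 mm from the axis; z is up.
- orange_mark (a point): Top of the orange tab (30 mm radially, 14 mm wide) fixed on the dial ring, 95 mm from the wheel's axis, 24 mm above the table. x points radially outward, z up, so y points anticlockwise. At the start the knob stands 40 to 146 degrees clockwise of it; the wheel can turn at least 80 degrees anticlockwise past it. The blue tab on the ring is not meant.
- crank (a joint): Play (backlash) of the handwheel on the lift's screw, rad, growing clockwise seen from above: 0 when taken up anticlockwise, 0.35 (20 degrees) when taken up clockwise. Turning the wheel first runs through this play, then turns the stiff screw (about 4 N at the knob), which stays where it is left.
- clamp_knob (a point): Centre of the black knob, 24 mm in diameter, on the similar handwheel of the green hold-down clamp on the other side of the table, 78 mm above the table: a bystander, not to be turned.

How it is judged:
By the outcome, as a careful person would: the job done as asked, in the order asked, and still so for the second after the job is handed in, with the robot touching nothing.
It also fails if it takes over 48 s, if anything falls off the work surface, if the arm or the gripper's body presses on something with over 40 N, if the wrist force passes 120 N, or if a joint passes its speed limit or range.

## Working session

There is one attempt and no reset: what is moved stays moved. The work goes in short steps, Python scripts to look and compute and a shell command to move; the robot and the scene stay as the last step left them, time stands still between calls to the robot, and variables do not carry over. Pictures are saved under pics/ and viewed, about 8 in all and at most 12, crops included, and the job is handed in when it is done.

```bash
mkdir -p pics; python3 - <<'E'
from cell import bot
import cv2, numpy as np
o=bot.get_obs(); print({k:np.round(v,3).tolist() for k,v in o.items()})
for n in ("top","scene"):
    im=bot.read_camera(n); cv2.imwrite(f"pics/{n}0.png",im[:,:,::-1])
    p=bot.camera_params(n); print(n,np.round(p["intrinsics"],1).tolist(),np.round(p["view"],3).tolist())
E
```

```text
{'clock': 0.0, 'q': [0.972, 0.264, -0.049, 1.259, 0.0, 1.415], 'joint_velocities': [-0.0, -0.002, 0.0, 0.0, 0.002, -0.0], 'tau': [-0.003, -63.763, 38.457, 0.014, -0.0, -0.0], 'tool_pos': [0.225, 0.474, 0.25], 'tool_rot': [[0.429, -0.001, -0.903], [0.903, -0.001, 0.429], [-0.001, -1.0, 0.0]], 'wrist_force': [0.476, -0.114, 0.393], 'wrist_torque': [0.033, 0.016, -0.009], 'grip_width': 1.004}
top [[448.6, 0.0, 271.2], [0.0, 448.6, 208.2], [0.0, 0.0, 1.0]] [[0.011, -1.0, -0.024, 0.044], [-0.984, -0.006, -0.177, 0.591], [0.177, 0.026, -0.984, 0.749], [0.0, 0.0, 0.0, 1.0]]
scene [[499.5, 0.0, 278.3], [0.0, 499.5, 215.0], [0.0, 0.0, 1.0]] [[0.857, 0.515, 0.009, -0.501], [0.414, -0.678, -0.608, -0.156], [-0.307, 0.524, -0.794, 1.168], [0.0, 0.0, 0.0, 1.0]]
```

View pics/top0.png

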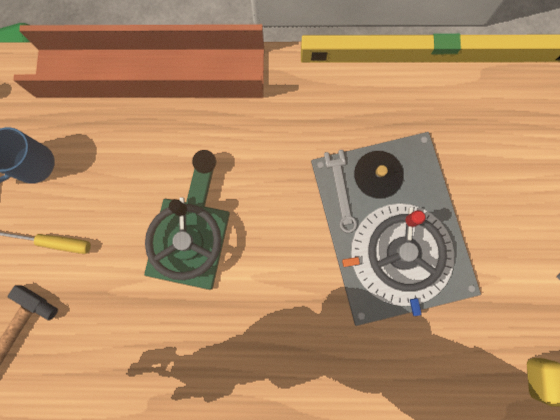

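View pics/scene0.png

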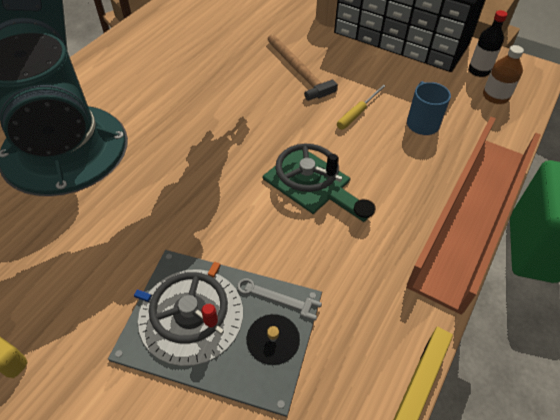

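```bash
cat > h.py <<'E'
from cell import bot
import cv2, numpy as np
P={n:bot.camera_params(n) for n in("top","scene")}
def ray(n,uv):
    K,V=np.array(P[n]["intrinsics"]),np.array(P[n]["view"]); R,t=V[:3,:3],V[:3,3]
    d=R.T@np.linalg.solve(K,[*uv,1]); return -R.T@t,d/np.linalg.norm(d)
def plane(n,uv,z):
    o,d=ray(n,uv); return o+d*(z-o[2])/d[2]
def tri(a,b):
    (o1,d1),(o2,d2)=ray("top",a),ray("scene",b)
    s=np.linalg.lstsq(np.c_[d1,-d2],o2-o1,rcond=None)[0]
    p,q=o1+d1*s[0],o2+d2*s[1]; return (p+q)/2,np.linalg.norm(p-q)
ROI={"top":(300,120,490,335),"scene":(100,245,330,420)}
def big(m):
    n,l,s,c=cv2.connectedComponentsWithStats(m.astype(np.uint8)); 
    if n<2: return None,0,None
    i=1+np.argmax(s[1:,4]); return c[i],int(s[i,4]),l==i
def masks(n,im):
    h=cv2.cvtColor(im,cv2.COLOR_RGB2HSV).astype(int); H,S,V=h[...,0],h[...,1],h[...,2]
    x0,y0,x1,y1=ROI[n]; r=np.zeros(H.shape,bool); r[y0:y1,x0:x1]=1
    return dict(red=r&((H<5)|(H>172))&(S>170)&(V>70),orange=r&(H>=5)&(H<14)&(S>180)&(V>120),
      blue=r&(H>100)&(H<125)&(S>150)&(V>60),white=r&(S<40)&(V>150))
E
python3 - <<'E'
from h import *
C={}
for n in("top","scene"):
    im=cv2.imread(f"pics/{n}0.png")[:,:,::-1].copy(); C[n]={}
    for k,m in masks(n,im).items():
        if k=="white":
            pts=np.argwhere(m)[:,::-1]
            hull=cv2.convexHull(pts.astype(np.int32)); e=cv2.fitEllipseAMS(hull); C[n][k]=np.array(e[0]); print(n,k,e)
        else:
            c,a,_=big(m); C[n][k]=c; print(n,k,c,a)
for k in C["top"]: print(k,tri(C["top"][k],C["scene"][k]))
for n in C: print(n,[ (k,plane(n,C[n][k],z).round(4)) for k,z in(("red",.085),("orange",.022),("blue",.022),("white",.012))])
ov=cv2.imread("pics/top0.png")[120:335,300:490]; ov2=cv2.imread("pics/scene0.png")[245:420,100:330]
cv2.imwrite("pics/crop0.png",np.hstack([cv2.resize(ov,(400,452)),cv2.resize(ov2,(400,452))]))
E
```

```text
top red [416.08695652 217.45341615] 161
top orange None 0
top blue [414.29268293 306.26829268] 41
top white ((402.9833679199219, 217.3118133544922), (151.08888244628906, 203.25794982910156), 141.33245849609375)
scene red [208.84647303 314.21161826] 241
scene orange [213.6025641  268.61538462] 78
scene blue [142.01923077 295.05769231] 104
scene white ((225.81289672851562, 310.6899108886719), (94.79977416992188, 183.81478881835938), 261.8906555175781)
red (array([ 0.57023577, -0.1982851 ,  0.08477799]), np.float64(0.001937800293995524))Traceback (most recent call last):
  File "<stdin>", line 11, in <module>
  File "h.py", line 10, in tri
    (o1,d1),(o2,d2)=ray("top",a),ray("scene",b)
                    ~~~^^^^^^^^^
  File "h.py", line 6, in ray
    d=R.T@np.linalg.solve(K,[*uv,1]); return -R.T@t,d/np.linalg.norm(d)
                            ^^^^^^^
TypeError: Value after * must be an iterable, not NoneType
```

```bash
sed -i 's/(H>=5)&(H<14)&(S>180)&(V>120)/(H>=5)\&(H<14)\&(S>150)\&(V>120)/' h.py
python3 - <<'E'
from h import *
C={}
for n in("top","scene"):
    im=cv2.imread(f"pics/{n}0.png")[:,:,::-1].copy(); C[n]={}
    if n=="top": print(cv2.cvtColor(im,cv2.COLOR_RGB2HSV)[258:267,343:362:3].tolist()[::4])
    for k,m in masks(n,im).items():
        if k=="white":
            x0,y0,x1,y1=ROI[n]
            m=cv2.morphologyEx(m.astype(np.uint8),cv2.MORPH_CLOSE,np.ones((3,3)))
            c,a,l=big(m); hull=cv2.convexHull(np.argwhere(l)[:,::-1].astype(np.int32)); e=cv2.fitEllipseAMS(hull); C[n][k]=np.array(e[0]); print(n,k,a,e)
            ov=im[:,:,::-1].copy(); cv2.ellipse(ov,e,(0,255,0),1)
            cv2.imwrite(f"pics/c_{n}.png",cv2.resize(ov[y0:y1,x0:x1],(400,400)))
        else:
            c,a,_=big(m); print(n,k,c,a)
            if c is not None:C[n][k]=c
cv2.imwrite("pics/crop0.png",np.hstack([cv2.imread(f"pics/c_{n}.png") for n in C]))
for k in C["top"]: print(k,tri(C["top"][k],C["scene"][k]))
for n in C: print(n,[ (k,plane(n,C[n][k],z).round(4)) for k,z in(("red",.085),("orange",.022),("blue",.022),("white",.012)) if k in C[n]])
E
```

```text
[[[17, 35, 130], [10, 77, 152], [10, 137, 155], [10, 171, 195], [10, 172, 209], [9, 143, 182], [19, 28, 144]], [[10, 175, 218], [11, 173, 223], [10, 169, 223], [10, 168, 221], [10, 172, 219], [10, 171, 209], [15, 27, 132]], [[11, 114, 164], [9, 132, 186], [15, 66, 124], [18, 25, 151], [16, 24, 203], [15, 23, 218], [14, 25, 218]]]
top red [416.08695652 217.45341615] 161
top orange [350.57522124 261.44247788] 113
top blue [414.29268293 306.26829268] 41
top white 3476 ((377.902587890625, 230.2822723388672), (96.307861328125, 183.897705078125), 140.094482421875)
scene red [208.84647303 314.21161826] 241
scene orange [213.6627907  268.22093023] 86
scene blue [142.01923077 295.05769231] 104
scene white 1048 ((225.05731201171875, 311.0804748535156), (30.61834716796875, 77.61210632324219), 179.5502166748047)
red (array([ 0.57023577, -0.1982851 ,  0.08477799]), np.float64(0.001937800293995524))
orange (array([ 0.49879791, -0.09496913,  0.02346234]), np.float64(0.001405240416827707))
blue (array([ 0.41978831, -0.20767588,  0.0201602 ]), np.float64(0.0036416330472995757))
white (array([ 0.5597045 , -0.14983741,  0.00189099]), np.float64(0.0007945071281731116))
top [('red', array([ 0.5709, -0.1976,  0.085 ])), ('orange', array([ 0.4994, -0.0947,  0.022 ])), ('blue', array([ 0.4212, -0.2059,  0.022 ])), ('white', array([ 0.5581, -0.1479,  0.012 ]))]
scene [('red', array([ 0.5696, -0.199 ,  0.085 ])), ('orange', array([ 0.4976, -0.0947,  0.022 ])), ('blue', array([ 0.4192, -0.2093,  0.022 ])), ('white', array([ 0.5636, -0.1533,  0.012 ]))]
```

View pics/crop0.png

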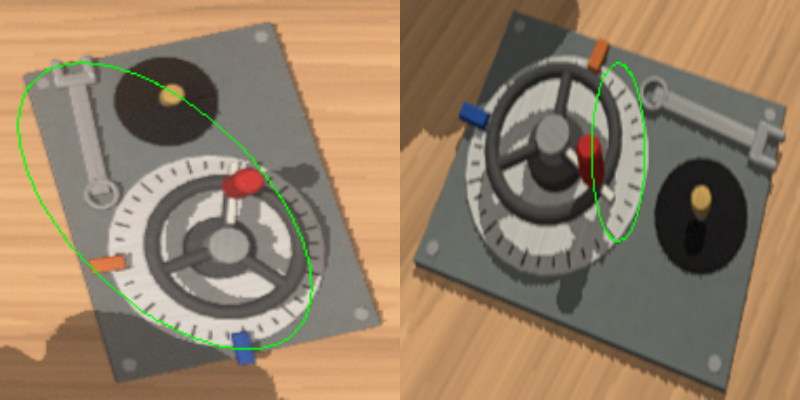

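```bash
python3 - <<'E'
from h import *
from scipy.optimize import least_squares
hub,g=tri((408.8,252.8),(187.4,303.6)); print(hub,g)
k=np.array([.5702,-.1983]);o=np.array([.4986,-.0949]);b=np.array([.4203,-.2073])
f=lambda a:np.r_[a-hub[:2],np.linalg.norm(a-k)-.055,np.linalg.norm(a-o)-.095,(np.linalg.norm(a-b)-.095)*.5]
r=least_squares(f,hub[:2]);a=r.x;print(a,r.fun*1e3)
A=lambda p:np.degrees(np.arctan2(*(p-a)[::-1]));print("knob",A(k),"orange",A(o),"blue",A(b))
E
```

```text
[ 0.51375424 -0.19121526  0.05355538] 0.0008193724241734146
[ 0.51455585 -0.19001433] [0.80160423 1.2009332  1.2576577  1.44337493 0.4138791 ]
knob -8.469376237536961 orange 99.5229498999097 blue -169.60794718715772
```

```bash
python3 -m handwheel '[[[0,0,0,-3.53,0,-4.61,1],[0,0,0,-3.53,0,-4.61,1],[0,0,0,-3.53,0,-4.61,1],[0,0,0,-3.53,0,-4.61,1],[0,0,0,-3.53,0,-4.61,1],[0,0,0,-3.53,0,-4.61,1],[0,0,0,-3.53,0,-4.61,1]]]'
```

```text
clock: 0.98
tool_pos: [0.4142, 0.1045, 0.2485]
tool_rot: [[0.423, -0.001, -0.906], [0.906, -0.002, 0.423], [-0.002, -1.0, 0.001]]
wrist_force: [1.2, 0.6, 0.4]
grip_width: 1.0
```

```bash
cat >> h.py <<'E'
AX=np.array([.5146,-.1900])
def sh(x,y,z):
    o=bot.get_obs(); R=np.array(o["tool_rot"]); d=np.array([x,y,z])-o["tool_pos"]
    print("shift cm",(R.T@d*100).round(2),"pos",np.round(o["tool_pos"],4),"w",round(float(o["grip_width"]),3))
E
python3 -m handwheel '[[[0,0,0,-3.47,0,-4.49,1],[0,0,0,-3.47,0,-4.49,1],[0,0,0,-3.47,0,-4.49,1],[0,0,0,-3.47,0,-4.49,1],[0,0,0,-3.47,0,-4.49,1],[0,0,0,-3.47,0,-4.49,1],[0,0,0,0,0,0,1]]]'
python3 -c "
from h import *
sh(.5702,-.1983,.082)
import cv2
for n in ('top','scene'):
    im=bot.read_camera(n); cv2.imwrite(f'pics/{n}1.png',im[:,:,::-1]); print(n,{k:big(m)[:2] for k,m in masks(n,im).items()})
"
```

```text
clock: 1.85
tool_pos: [0.5737, -0.2132, 0.2461]
tool_rot: [[0.427, -0.004, -0.904], [0.904, -0.0, 0.427], [-0.002, -1.0, 0.003]]
wrist_force: [-0.5, 1.1, 0.4]
grip_width: 0.999
shift cm [ 1.22 16.41  0.9 ] pos [ 0.5737 -0.2132  0.2461] w 0.999
top {'red': (array([415.98816568, 217.47928994]), 169), 'orange': (array([350.57522124, 261.44247788]), 113), 'blue': (array([414.53061224, 305.14285714]), 49), 'white': (array([385.32285276, 260.08780675]), 2608)}
scene {'red': (array([209.17760618, 314.8030888 ]), 259), 'orange': (array([213.56382979, 268.55319149]), 94), 'blue': (array([142.3592233, 295.2815534]), 103), 'white': (array([229.52962625, 314.45031905]), 1097)}
```

```bash
python3 -m handwheel '[[[0,0,0,1.2,2,0.9,1],[0,0,0,0,4,0,1],[0,0,0,0,2.5,0,1],[0,0,0,0,0,0,1]]]'
python3 -c "
from h import *
sh(.5702,-.1983,.082)
im=bot.read_camera('scene'); cv2.imwrite('pics/s2.png',cv2.resize(im[200:420,80:380,::-1],(750,550)))
"
```

```text
clock: 2.45
tool_pos: [0.5676, -0.1901, 0.1617]
tool_rot: [[0.421, -0.002, -0.907], [0.907, 0.0, 0.421], [-0.001, -1.0, 0.002]]
wrist_force: [0.7, 1.2, 1.0]
grip_width: 0.994
shift cm [-0.63  7.97 -0.6 ] pos [ 0.5676 -0.1901  0.1617] w 0.994
```

View pics/s2.png

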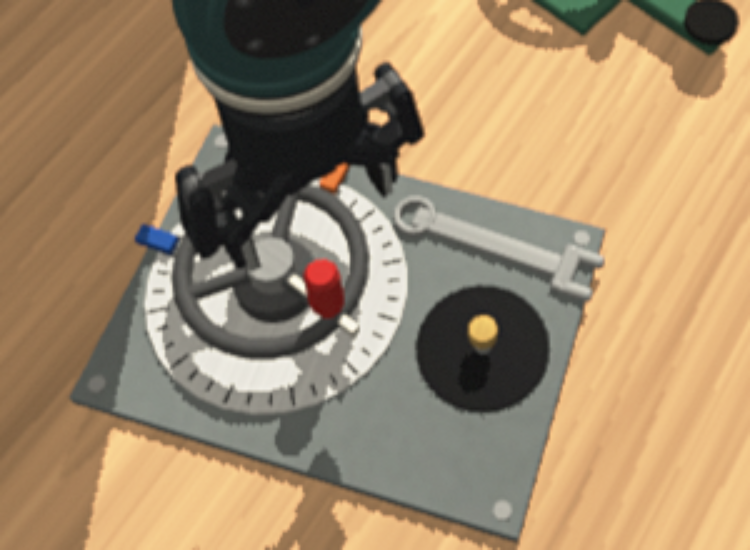

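The gripper hangs over the wheel with both fingers clear. The red knob is at about (325,285) in the crop and the orange tab is just behind the gripper. I'll centre on the knob and descend.

```bash
python3 -m handwheel '[[[0,0,0,-0.6,1,-0.6,1],[0,0,0,0,2.5,0,1],[0,0,0,0,2.5,0,1],[0,0,0,0,0,0,1],[0,0,0,0,0,0,1]]]'
python3 -c "
from h import *
sh(.5702,-.1983,.082)
"
```

```text
clock: 3.12
tool_pos: [0.5739, -0.2006, 0.1058]
tool_rot: [[0.421, 0.006, -0.907], [0.907, -0.004, 0.421], [-0.001, -1.0, -0.007]]
wrist_force: [0.5, -1.2, 1.0]
grip_width: 1.002
shift cm [0.05 2.38 0.45] pos [ 0.5739 -0.2006  0.1058] w 1.002
```

```bash
python3 -m handwheel '[[[0,0,0,0,0.8,0.25,1],[0,0,0,0,1.4,0.1,1],[0,0,0,0,0,0,1]]]'
python3 -c "
from h import *
sh(.5702,-.1983,.082)
im=bot.read_camera('scene'); cv2.imwrite('pics/s3.png',cv2.resize(im[200:420,80:380,::-1],(750,550)))
"
```

```text
clock: 3.5
tool_pos: [0.5714, -0.1996, 0.0839]
tool_rot: [[0.421, 0.008, -0.907], [0.907, -0.005, 0.421], [-0.001, -1.0, -0.01]]
wrist_force: [0.1, 1.0, 0.8]
grip_width: 0.999
shift cm [0.07 0.19 0.16] pos [ 0.5714 -0.1996  0.0839] w 0.999
```

View pics/s3.png

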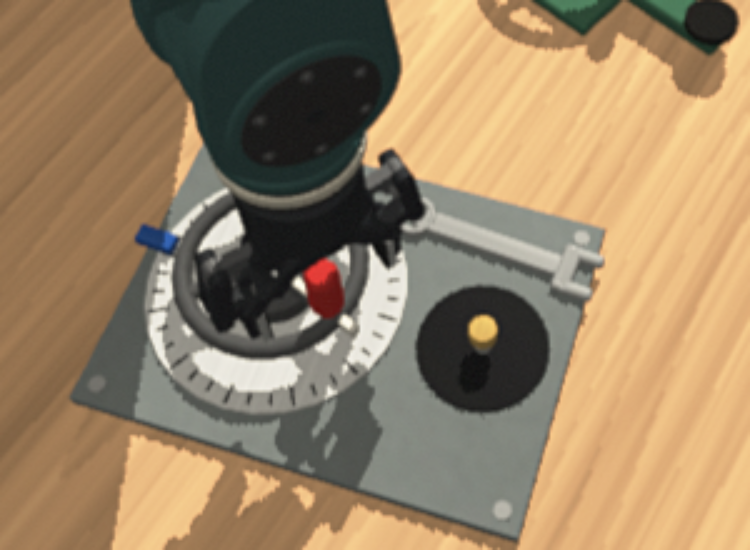

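The knob, at about (322,290), stands between the open fingers. Closing the gripper now.

```bash
python3 -m handwheel '[[[0,0,0,0.05,0.1,0.1,0],[0,0,0,0,0,0,0],[0,0,0,0,0,0,0],[0,0,0,0,0,0,0],[0,0,0,0,0,0,0],[0,0,0,0,0,0,0]]]'
python3 -c "
from h import *
sh(.5702,-.1983,.082)
R=np.array(bot.get_obs()['tool_rot'])
import math
p=np.array(bot.get_obs()['tool_pos'])[:2]-AX; r=np.hypot(*p); a0=math.degrees(math.atan2(p[1],p[0])); print(r,a0)
for a in np.arange(-10,150,10): 
  f=lambda a:np.r_[.055*np.cos(np.radians(a)),.055*np.sin(np.radians(a)),0]
  print(a,(R.T@(f(a+10)-f(a))*100).round(2))
"
```

```text
clock: 4.3
tool_pos: [0.5714, -0.199, 0.0843]
tool_rot: [[0.421, 0.01, -0.907], [0.907, -0.006, 0.421], [-0.001, -1.0, -0.012]]
wrist_force: [-0.0, -0.5, 0.4]
grip_width: 0.26
shift cm [0.01 0.23 0.14] pos [ 0.5714 -0.199   0.0843] w 0.26
0.057542820430505265 -8.949037581874052
-10 [ 0.9  -0.01  0.33]
0 [ 0.83 -0.01  0.48]
10 [ 0.74 -0.01  0.61]
20 [ 0.62 -0.01  0.73]
30 [ 0.48 -0.01  0.83]
40 [ 0.33 -0.01  0.9 ]
50 [ 0.17 -0.01  0.94]
60 [ 0.   -0.01  0.96]
70 [-0.16 -0.01  0.94]
80 [-0.33 -0.01  0.9 ]
90 [-0.48 -0.01  0.83]
100 [-0.61 -0.01  0.74]
110 [-0.73 -0.01  0.62]
120 [-0.83 -0.    0.48]
130 [-0.9  -0.    0.33]
140 [-0.94 -0.    0.17]
```

```bash
cat >> h.py <<'E'
def st():
    o=bot.get_obs(); R=np.array(o["tool_rot"]); t=np.array(o["tool_pos"]); p=t[:2]-AX
    a=np.degrees(np.arctan2(p[1],p[0])); print("r mm",1e3*np.hypot(*p).round(4),"ang",a.round(1),"z",t[2].round(4),"w",o["grip_width"],"F",np.round(o["wrist_force"],1),"yaw",np.degrees(np.arctan2(R[1,0],R[0,0])).round(1), "rowY",R[:,1].round(3),"q",np.round(o["q"],2))
    open("path.txt","a").write(f"{t[0]} {t[1]}\n")
E
python3 -m handwheel '[[[0,0,0,0.9,0,0.33,0],[0,0,0,0.83,0,0.48,0],[0,0,0,0.74,0,0.61,0],[0,0,0,0,0,0,0]]]'
python3 -c "
from h import *
st()"
```

```text
clock: 4.8
tool_pos: [0.5674, -0.1691, 0.0841]
tool_rot: [[0.421, 0.007, -0.907], [0.907, -0.009, 0.421], [-0.006, -1.0, -0.01]]
wrist_force: [-3.2, -1.2, 2.9]
grip_width: 0.262
r mm 56.800000000000004 ang 21.6 z 0.0841 w 0.26190443299984695 F [-3.2 -1.2  2.9] yaw 65.1 rowY [ 0.007 -0.009 -1.   ] q [-0.42  0.47 -0.2   0.89 -0.01  0.01]
```

```bash
python3 -m handwheel '[[[0,0,0,0.62,0,0.73,0],[0,0,0,0.48,0,0.83,0],[0,0,0,0.33,0,0.9,0],[0,0,0,0,0,0,0]]]'
python3 -c "
from h import *
st()"
python3 -m handwheel '[[[0,0,0,0.17,0,0.94,0],[0,0,0,0,0,0.96,0],[0,0,0,-0.16,0,0.94,0],[0,0,0,0,0,0,0]]]'
python3 -c "
from h import *
st()"
```

```text
clock: 5.3
tool_pos: [0.5492, -0.1464, 0.0841]
tool_rot: [[0.423, 0.004, -0.906], [0.906, -0.018, 0.423], [-0.014, -1.0, -0.012]]
wrist_force: [-4.2, -5.7, 0.1]
grip_width: 0.261
r mm 55.7 ang 51.5 z 0.0841 w 0.260874505514323 F [-4.2 -5.7  0.1] yaw 65.0 rowY [ 0.004 -0.018 -1.   ] q [-0.4   0.43 -0.27  0.86 -0.01  0.04]
clock: 5.8
tool_pos: [0.5242, -0.1364, 0.0841]
tool_rot: [[0.425, 0.007, -0.905], [0.905, -0.027, 0.425], [-0.021, -1.0, -0.018]]
wrist_force: [-1.1, -7.1, -4.7]
grip_width: 0.259
r mm 54.5 ang 79.9 z 0.0841 w 0.25879095161536314 F [-1.1 -7.1 -4.7] yaw 64.9 rowY [ 0.007 -0.027 -1.   ] q [-0.39  0.39 -0.34  0.83 -0.02  0.04]
```

```bash
python3 -m handwheel '[[[0,0,0,-0.33,0,0.9,0],[0,0,0,-0.48,0,0.83,0],[0,0,0,-0.61,0,0.74,0],[0,0,0,0,0,0,0]]]'
python3 -c "
from h import *
st()"
python3 -m handwheel '[[[0,0,0,-0.73,0,0.62,0],[0,0,0,-0.83,0,0.48,0],[0,0,0,-0.9,0,0.33,0],[0,0,0,0,0,0,0]]]'
python3 -c "
from h import *
st()
for n in ('top','scene'):
    im=bot.read_camera(n); cv2.imwrite(f'pics/{n}4.png',im[:,:,::-1])
a=cv2.imread('pics/top4.png')[120:335,290:490];b=cv2.imread('pics/scene4.png')[220:420,100:300]
cv2.imwrite('pics/c4.png',np.hstack([cv2.resize(a,(400,430)),cv2.resize(b,(400,430))]))
"
```

```text
clock: 6.3
tool_pos: [0.4987, -0.1391, 0.0842]
tool_rot: [[0.425, 0.015, -0.905], [0.905, -0.029, 0.425], [-0.02, -0.999, -0.026]]
wrist_force: [1.3, -6.6, -6.4]
grip_width: 0.262
r mm 53.400000000000006 ang 107.4 z 0.0842 w 0.2618320084623423 F [ 1.3 -6.6 -6.4] yaw 64.8 rowY [ 0.015 -0.029 -0.999] q [-0.42  0.35 -0.41  0.79 -0.02  0.02]
clock: 6.8
tool_pos: [0.4771, -0.1531, 0.0842]
tool_rot: [[0.424, 0.021, -0.906], [0.906, -0.026, 0.423], [-0.014, -0.999, -0.03]]
wrist_force: [2.1, -2.8, -3.5]
grip_width: 0.266
r mm 52.6 ang 135.5 z 0.0842 w 0.2657723772648817 F [ 2.1 -2.8 -3.5] yaw 64.9 rowY [ 0.021 -0.026 -0.999] q [-0.47  0.32 -0.45  0.77 -0.01 -0.03]
```

View pics/c4.png

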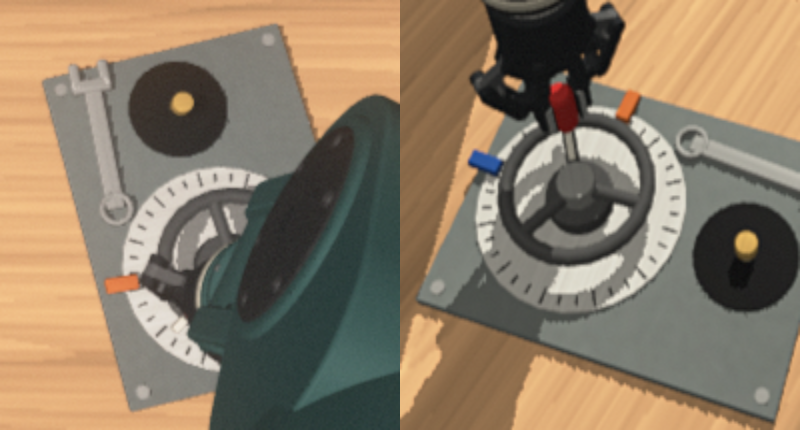

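```bash
python3 - <<'E'
from h import *
from scipy.optimize import least_squares
p=np.vstack([[.5714,-.199],np.loadtxt("path.txt")])
r=least_squares(lambda c:np.hypot(*(p-c[:2]).T)-c[2],[*AX,.055]); c=r.x; print(c,(r.fun*1e3).round(2))
d=p[-1]-c[:2]; print("ang",np.degrees(np.arctan2(d[1],d[0])))
im=cv2.imread("pics/scene4.png")[:,:,::-1].copy(); x,a,_=big(masks("scene",im)["red"]);print(x,a)
ROI["scene"]=(100,200,330,420);x,a,l=big(masks("scene",im)["red"]);print(x,a,[plane("scene",x,z).round(4) for z in(.08,.085,.09)])
o=np.array([.4986,-.0949])
for A in (AX,c[:2],np.array([.5138,-.1912])):
  print(A,"orange",np.degrees(np.arctan2(*(o-A)[::-1])),[np.degrees(np.arctan2(*(plane("scene",x,z)[:2]-A)[::-1])).round(1) for z in(.08,.085,.09)], "knob0",np.degrees(np.arctan2(*(np.array([.5702,-.1983])-A)[::-1])))
E
```

```text
[ 0.51697012 -0.19093244  0.05498105] [ 0.04 -0.06 -0.02  0.06  0.01 -0.03]
ang 136.53464373107332
[181.50442478 269.08849558] 226
[181.50442478 269.08849558] 226 [array([ 0.4756, -0.1516,  0.08  ]), array([ 0.4781, -0.1536,  0.085 ]), array([ 0.4806, -0.1556,  0.09  ])]
[ 0.5146 -0.19  ] orange 99.55022906295241 [np.float64(135.4), np.float64(135.1), np.float64(134.7)] knob0 -8.490448417543197
[ 0.51697012 -0.19093244] orange 100.82932902126014 [np.float64(136.4), np.float64(136.2), np.float64(135.9)] knob0 -7.880256505890021
[ 0.5138 -0.1912] orange 98.96957132883773 [np.float64(134.0), np.float64(133.6), np.float64(133.1)] knob0 -7.175023562486322
```

```bash
python3 -m handwheel '[[[0,0,0,-0.87,0,0.22,0],[0.8,0,-0.4,0,0,0,0],[0.8,0,-0.4,0,0,0,0],[0,0,0,0,0,0,0]]]'
python3 - <<'E'
from h import *
import h
h.AX=np.array([.51697,-.19093]); st()
R=np.array(bot.get_obs()["tool_rot"])
f=lambda a:np.r_[.055*np.cos(np.radians(a)),.055*np.sin(np.radians(a)),0]
for a in np.arange(145,100,-5): print(a,(R.T@(f(a-5)-f(a))*100).round(2))
E
sed -i 's/AX=np.array(.*/AX=np.array([.51697,-.19093])/' h.py
```

```text
clock: 7.4
tool_pos: [0.4719, -0.1603, 0.0843]
tool_rot: [[0.423, 0.0, -0.906], [0.906, 0.0, 0.423], [0.0, -1.0, -0.0]]
wrist_force: [0.1, -0.5, -1.3]
grip_width: 0.264
r mm 54.5 ang 145.8 z 0.0843 w 0.26407829517464637 F [ 0.1 -0.5 -1.3] yaw 65.0 rowY [ 0.  0. -1.] q [-0.49  0.33 -0.43  0.81  0.   -0.05]
145 [ 0.47  0.   -0.1 ]
140 [ 0.46  0.   -0.14]
135 [ 0.44  0.   -0.18]
130 [ 0.43  0.   -0.22]
125 [ 0.4   0.   -0.26]
120 [ 0.38  0.   -0.29]
115 [ 0.35  0.   -0.32]
110 [ 0.32  0.   -0.35]
105 [ 0.29  0.   -0.38]
```

```bash
python3 -m handwheel '[[[0,0,0,0.47,0,-0.1,0],[0,0,0,0.46,0,-0.14,0],[0,0,0,0.44,0,-0.18,0],[0,0,0,0.43,0,-0.22,0],[0,0,0,0.4,0,-0.26,0],[0,0,0,0.38,0,-0.29,0],[0,0,0,0,0,0,0]]]'
python3 - <<'E'
from h import *
st()
for n in ('top','scene'):
    im=bot.read_camera(n); cv2.imwrite(f'pics/{n}5.png',im[:,:,::-1])
    ROI["scene"]=(100,200,330,420);m=masks(n,im);print(n,[(k,big(m[k])[:2]) for k in("red","orange")])
a=cv2.imread('pics/top5.png')[120:335,290:490];b=cv2.imread('pics/scene5.png')[220:420,100:300]
cv2.imwrite('pics/c5.png',np.hstack([cv2.resize(a,(400,430)),cv2.resize(b,(400,430))]))
E
```

```text
clock: 8.28
tool_pos: [0.4946, -0.1414, 0.0843]
tool_rot: [[0.423, -0.002, -0.906], [0.906, -0.004, 0.423], [-0.004, -1.0, -0.0]]
wrist_force: [1.7, -3.4, -2.2]
grip_width: 0.264
r mm 54.4 ang 114.3 z 0.0843 w 0.2644772034390797 F [ 1.7 -3.4 -2.2] yaw 65.0 rowY [-0.002 -0.004 -1.   ] q [-0.43  0.36 -0.39  0.82 -0.    0.  ]
top [('red', (array([376. , 266.5]), 2)), ('orange', (array([350.63392857, 261.40178571]), 112))]
scene [('red', (array([193.63207547, 268.65566038]), 212)), ('orange', (array([213.70967742, 268.3655914 ]), 93))]
```

View pics/c5.png

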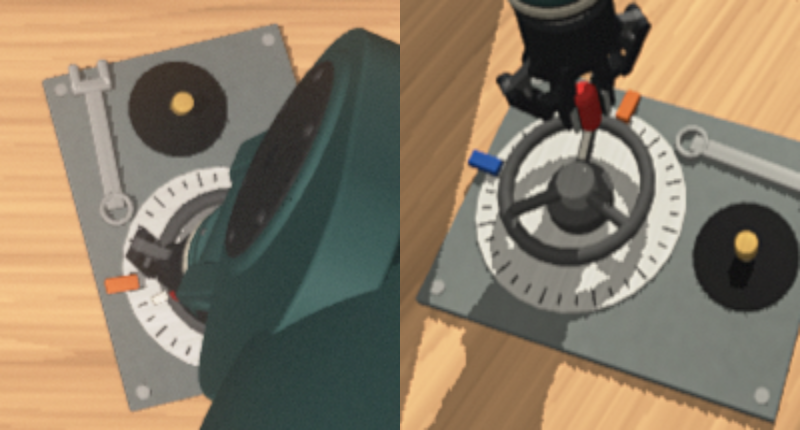

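```bash
python3 -m handwheel '[[[0,0,0,0.35,0,-0.32,0],[0,0,0,0.32,0,-0.35,0],[0,0,0,0,0,0,0]]]'
python3 - <<'E'
from h import *
st()
im=bot.read_camera('top'); cv2.imwrite('pics/top6.png',im[:,:,::-1])
ROI["top"]=(335,225,380,290)   # pointer tip: bright, outside rim
print(cv2.cvtColor(im,cv2.COLOR_RGB2HSV)[262:272:3,364:378:2,1:].tolist())
im=bot.read_camera('scene'); cv2.imwrite('pics/scene6.png',im[:,:,::-1])
ROI["scene"]=(100,200,330,420);x,a,_=big(masks("scene",im)["red"]);k=plane("scene",x,.086)[:2];print(x,a,k)
for A in (AX,[.5155,-.1903]): print(np.degrees(np.arctan2(*(k-A)[::-1])),np.degrees(np.arctan2(*(np.array([.4986,-.0949])-A)[::-1])))
a=cv2.imread('pics/top6.png')[220:295,330:430];b=cv2.imread('pics/scene6.png')[220:420,100:300]
cv2.imwrite('pics/c6.png',np.hstack([cv2.resize(a,(500,375)),cv2.resize(b,(300,375))]))
E
```

```text
clock: 8.75
tool_pos: [0.5026, -0.1385, 0.0842]
tool_rot: [[0.424, -0.003, -0.906], [0.906, -0.004, 0.424], [-0.005, -1.0, 0.001]]
wrist_force: [0.8, -4.3, -1.8]
grip_width: 0.263
r mm 54.4 ang 105.3 z 0.0842 w 0.2630552939737833 F [ 0.8 -4.3 -1.8] yaw 64.9 rowY [-0.003 -0.004 -1.   ] q [-0.42  0.37 -0.37  0.83 -0.01  0.02]
[[[17, 244], [22, 242], [21, 240], [23, 237], [68, 124], [169, 157], [40, 76]], [[30, 219], [28, 218], [19, 226], [25, 211], [28, 101], [42, 114], [126, 128]], [[15, 231], [14, 232], [14, 234], [14, 232], [23, 170], [30, 109], [25, 110]], [[15, 231], [16, 230], [16, 230], [16, 229], [17, 227], [31, 117], [26, 107]]]
[198.27014218 269.39810427] 211 [ 0.50391004 -0.13933018]
104.2033362724045 100.82952898772272
102.81058180210566 100.04566311885648
```

View pics/c6.png

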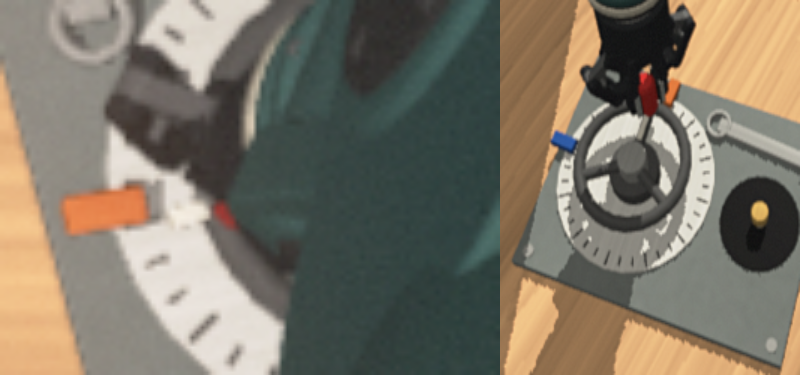

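```bash
python3 - <<'E'
from h import *
for z in(.042,.048,.052):
  for uv in((367,262.8),(370.5,262.5)):
    k=plane("top",uv,z)[:2]
    print(z,uv,k.round(4),[ (np.degrees(np.arctan2(*(k-A)[::-1])).round(1),np.degrees(np.arctan2(*(np.array([.4994,-.0947])-A)[::-1])).round(1)) for A in (AX,np.array([.5155,-.1903]),np.array([.5146,-.19]))])
E
```

```text
0.042 (367, 262.8) [ 0.4961 -0.1206] [(np.float64(106.5), np.float64(100.3)), (np.float64(105.6), np.float64(99.6)), (np.float64(104.9), np.float64(99.1))]
0.042 (370.5, 262.5) [ 0.4967 -0.1268] [(np.float64(107.6), np.float64(100.3)), (np.float64(106.5), np.float64(99.6)), (np.float64(105.8), np.float64(99.1))]
0.048 (367, 262.8) [ 0.4957 -0.1195] [(np.float64(106.6), np.float64(100.3)), (np.float64(105.6), np.float64(99.6)), (np.float64(105.0), np.float64(99.1))]
0.048 (370.5, 262.5) [ 0.4963 -0.1256] [(np.float64(107.5), np.float64(100.3)), (np.float64(106.5), np.float64(99.6)), (np.float64(105.9), np.float64(99.1))]
0.052 (367, 262.8) [ 0.4955 -0.1187] [(np.float64(106.6), np.float64(100.3)), (np.float64(105.6), np.float64(99.6)), (np.float64(105.0), np.float64(99.1))]
0.052 (370.5, 262.5) [ 0.4961 -0.1248] [(np.float64(107.5), np.float64(100.3)), (np.float64(106.5), np.float64(99.6)), (np.float64(105.9), np.float64(99.1))]
```

```bash
python3 -m handwheel '[[[0,0,0,0.28,0,-0.37,0],[0,0,0,0,0,0,0],[0,0,0,0,0,0,0]]]'
python3 - <<'E'
from h import *
st()
im=bot.read_camera('top'); cv2.imwrite('pics/top7.png',im[:,:,::-1])
im=bot.read_camera('scene'); cv2.imwrite('pics/scene7.png',im[:,:,::-1])
ROI["scene"]=(100,200,330,420);x,a,_=big(masks("scene",im)["red"]);k=plane("scene",x,.086)[:2];print(x,a,k)
for A in (AX,[.5155,-.1903]): print(np.degrees(np.arctan2(*(k-A)[::-1])),np.degrees(np.arctan2(*(np.array([.4986,-.0949])-A)[::-1])))
a=cv2.imread('pics/top7.png')[220:295,330:430];b=cv2.imread('pics/scene7.png')[220:420,100:300]
cv2.imwrite('pics/c7.png',np.hstack([cv2.resize(a,(500,375)),cv2.resize(b,(300,375))]))
E
```

```text
clock: 9.22
tool_pos: [0.5065, -0.1376, 0.0843]
tool_rot: [[0.424, -0.004, -0.906], [0.906, -0.004, 0.424], [-0.006, -1.0, 0.002]]
wrist_force: [0.7, -3.5, -2.5]
grip_width: 0.268
r mm 54.4 ang 101.1 z 0.0843 w 0.2682726759815509 F [ 0.7 -3.5 -2.5] yaw 64.9 rowY [-0.004 -0.004 -1.   ] q [-0.42  0.37 -0.37  0.83 -0.01  0.02]
[200.48803828 270.11483254] 209 [ 0.50807964 -0.13849379]
99.62277079735168 100.82952898772272
98.15120476425433 100.04566311885648
```

View pics/c7.png

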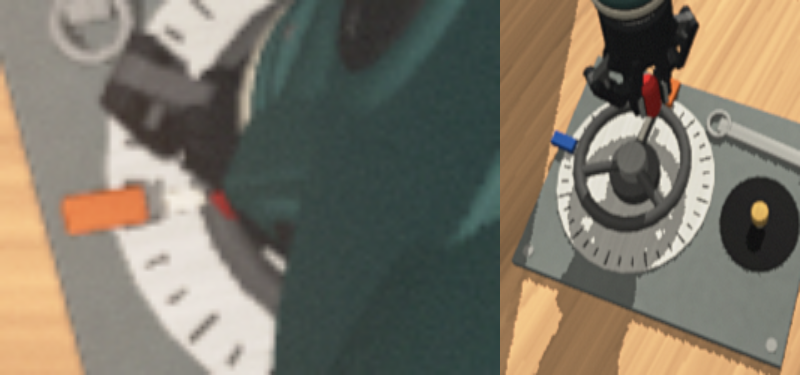

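The white pointer, at (183,201) in the left crop, lines up with the orange tab at (105,209) once height parallax is allowed for. The estimates scatter within about ±2°, so I'm releasing.

```bash
python3 -m handwheel '[[[0,0,0,0,0,0,0.4],[0,0,0,0,0,0,0.7],[0,0,0,0,0,0,1],[0,0,0,0,0,0,1],[0,0,0,0,0,0,1],[0,0,0,0,0,0,1]]]'
python3 -m handwheel '[[[0,0,0,0,-1,0,1],[0,0,0,0,-3,0,1],[0,0,0,0,-5,0,1],[0,0,0,0,-5,0,1],[0,0,0,3,0,5,1],[0,0,0,3,0,5,1],[0,0,0,3,0,5,1],[0,0,0,0,0,0,1]]]'
python3 -c "
from h import *
st()"
```

```text
clock: 10.07
tool_pos: [0.5056, -0.1366, 0.0841]
tool_rot: [[0.424, -0.005, -0.906], [0.906, -0.003, 0.424], [-0.005, -1.0, 0.003]]
wrist_force: [-0.5, -0.5, 0.0]
grip_width: 0.998
clock: 11.08
tool_pos: [0.4067, 0.012, 0.2341]
tool_rot: [[0.425, 0.001, -0.905], [0.905, -0.003, 0.425], [-0.003, -1.0, -0.003]]
wrist_force: [0.4, -0.4, 0.0]
grip_width: 0.998
r mm 230.9 ang 118.5 z 0.2341 w 0.9982320887198735 F [ 0.4 -0.4  0. ] yaw 64.8 rowY [ 0.001 -0.003 -1.   ] q [-0.17  0.07 -0.34  1.16 -0.    0.27]
```

```bash
python3 - <<'E'
from h import *
ROI["scene"]=(100,200,330,420); C={}
for n in ('top','scene'):
    im=bot.read_camera(n); cv2.imwrite(f'pics/{n}8.png',im[:,:,::-1])
    m=masks(n,im); C[n]={k:big(m[k])[0] for k in("red","orange")}; print(n,{k:big(m[k])[:2] for k in("red","orange")})
k,g=tri(C["top"]["red"],C["scene"]["red"]); o,g2=tri(C["top"]["orange"],C["scene"]["orange"]); print(k,g,o,g2)
for A in (AX,np.array([.5155,-.1903]),np.array([.5146,-.19])): print(A,np.degrees(np.arctan2(*(k[:2]-A)[::-1])),np.degrees(np.arctan2(*(o[:2]-A)[::-1])),np.hypot(*(k[:2]-A)))
a=cv2.imread('pics/top8.png')[120:335,290:490];b=cv2.imread('pics/scene8.png')[220:420,100:300]
cv2.imwrite('pics/c8.png',np.hstack([cv2.resize(a,(400,430)),cv2.resize(b,(400,430))]))
E
```

```text
top {'red': (array([381.38571429, 255.33571429]), 140), 'orange': (array([350.66964286, 261.41071429]), 112)}
scene {'red': (array([199.2406639 , 270.25726141]), 241), 'orange': (array([213.8255814, 268.1744186]), 86)}
[ 0.50568453 -0.13796334  0.08285408] 0.0018327952968077473 [ 0.49898219 -0.09497433  0.02375939] 0.0010293144274342366
[ 0.51697 -0.19093] 102.02800157166685 100.61741563555482 0.05415560227005107
[ 0.5155 -0.1903] 100.62213596118735 99.83046503654558 0.05324912937841841
[ 0.5146 -0.19  ] 99.72212245851509 99.33332370536286 0.05279488550525729
```

View pics/c8.png

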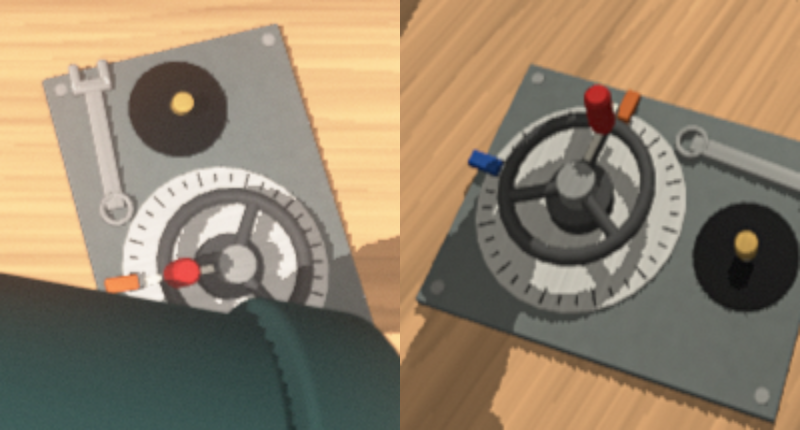

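The knob is within about 1.4° of the orange tab, the wheel is free and the gripper is clear of it. Handing in.

```bash
python3 -c "
from cell import bot
print(bot.job_done())"
```

```text
the job is handed in; nothing more can be done
None
```

The router lift is set to its orange mark, and I handed the job in at about 11.2 s of the 48 s allowed. I gripped the red knob and cranked it anticlockwise to about 45° past the orange tab. I then turned it back in clockwise steps only, through the 20° of play, stopped in line with the tab and let go.

**Last check:** with the gripper open and clear, triangulating from both cameras put the knob 0.4–1.4° anticlockwise of the orange tab, depending on which estimate of the wheel's axis is used.

**Disagreements:**
- **Knob angle:** just before release the estimates scattered by about ±2°. The partly hidden knob in the scene view read about 1–2° clockwise of the tab, while the pointer and the tool's circle read 0–2° anticlockwise.
- **Wheel axis:** the camera estimate and the circle the tool traced differed by about 2.5 mm.

Measured wrist forces stayed below about 10 N whenever I read them. The arm made no contact with the clamp, its black-knobbed wheel or the blue tab.

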